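# Make up two specimen kits at the microscopy bench

### The arm

A 6-joint arm with a two-finger parallel gripper is mounted at the origin on the work surface. World frame = base frame: x ahead of the robot, y to its left, z up, the work surface at z = 0. Lengths are in mm, angles in degrees, forces in N, time in s.
With the tool pointing down it reaches from about 300 to 850 mm from the base axis. Payload 4.2 kg.
Tool frame: the origin (TCP) lies on the centre line of the jaws, within the pads' length; the fingertips stand 14 mm ahead of it and the grasp point (between the pads) lies 5 mm behind it; z points along the fingers, y is the direction in which the jaws open and shut (so a half turn about z gives the same grasp; the last joint's range is limited). The gripper opens to 91 mm and grips with 3 to 60 N. Pads are 32 mm wide; open, the fingers measure 118 mm over their backs; the gripper's body (76 mm by 178 mm) begins 60 mm behind the grasp point.
Start: joints at [68.297, 18.312, 89.639, -0, 72.044, -1.146], TCP at [201.916, 538.401, 190.276] pointing down, gripper open.
Joint ranges: [-177.97, 177.97], [-48.28, 115.42], [12.27, 149.76], [-77.06, 257.06], [2.81, 150.46], [-146.56, 146.56]. Speed limits (degrees/s): [147.25, 147.25, 180, 180, 180, 180].

### API

Orientations are given as [roll, pitch, yaw] about the fixed x, y, z axes, in that order (R = Rz(yaw) Ry(pitch) Rx(roll)).
In Python, from workcell import env gives the robot as it stands.
- The arm moves only by the tool play_rows, never from a script. Its argument "increments" is a list of rows, each a list of 5 numbers: the shift along the world's x, y, z in mm, then the turn about the world's z in degrees, then the closure, from 0 (fully open) to 1 (shut). In form: [[x, y, z, yaw, fingers], ...]. A call has 1 to 20 rows; each row shifts and turns the commanded pose from where the row before left it; what a row does not reach is not made up. A row lasts 1/8 s, in which the tool goes at most 62.5 mm and 10.7 degrees, less where a joint would pass 70% of its speed; a pose out of reach is approached as far as the arm can. A call is refused whole if a number of a shift passes 62.5 or a number of a turn 10.7, either way. A call with a gripper value outside its range is refused whole. The fingers move at their own pace and stop on an object; "newtons" is the grip in N (left out, the last holds). Time passes only in rows, so rows that do not move let the fingers close. It gives the time, the measured TCP pose, the force and the opening at its end, in the units of the state.
- env.state(): the state, without advancing time (a new reading comes with each control period).
- env.grab_frame(name): name is "scene" or "top" or "wrist"; returns the picture (480x640x3 uint8, red, green, blue); there is no depth.
- env.calibration(name): a dict with "fx", "fy", "cx", "cy" (pixels), "R" (3x3) and "t" (3): a world point X has camera coordinates R X + t; the wrist camera has in their place "hand_eye" (4x4, takes a point from camera to tool coordinates, whose origin is the TCP and whose axes are the flange's). Camera axes: x right, y down, z forward; pixel columns grow to the right and rows downward; lengths in mm; the calibration is good to about 2 mm. A picture is of the moment at which its call begins: read the wrist's pose just before it. calibration takes no time and is no camera call.
- env.job_done(): hands the job in, once; it reports no verdict.
The state is a dict: "time_s": time; "qpos": joint angles; "qvel": joint speeds; "effort": joint torques, N m; "ee_pos": TCP position; "ee_rot": TCP orientation; "force": force on the tool from outside, world axes, zero at the start; "torque": the same for the moment, N m; "gripper_width": finger opening in mm.
Only numpy, scipy, OpenCV 4.12 (cv2) and the standard library are available. Lean on these libraries where they do the work, as an engineer would, in place of code of your own. Each camera call takes 0.05 s, during which the arm holds its last target.

### The job

Make up the two sampling kits from the stock standing on the bench mat. Blue tray: lay the slide mailer flat in the long pocket, stand the red-capped pot in the large square pocket and the amber dropper bottle in the small pocket. Green tray: stand the yellow-capped pot in the large square pocket and the orange-capped tube in the small pocket; everything sits down on the pocket floors, the pots, bottle and tube upright, and leave the spare white-capped pot, the tube rack and the slide box where they are.

Things in the scene. Friction and masses are not known exactly. Their poses are not given: they have to be found in the camera images.
- blue_tray: Blue shallow kit tray, 146 (x) by 132 mm (y), 3 pockets. Fixed. Origin: centre of its underside, on the 2 mm mat; z up, x, y along its sides. Floor 4 mm thick, walls 14 mm high from the underside. Pockets (size x by y, centre x, y, mm): long 66 by 124 at -36, 0; large square 68 by 68 at +35, -28; small 68 by 46 at +35, +39. Blank label on the -x side.
- green_tray: Green shallow kit tray, 76 (x) by 132 mm (y), 2 pockets. Fixed. Origin: centre of its underside, on the 2 mm mat; z up, x, y along its sides. Floor 4 mm thick, walls 14 mm high from the underside. Pockets (size x by y, centre x, y, mm): large square 68 by 68 at 0, -28; small 68 by 46 at 0, +39. Blank label on the -x side.
- red_pot_center (a point): Specimen pot, a clear-white plastic cylinder with a red screw cap on top, 48 mm in diameter over its whole height (cap included), 66 mm tall, about 50 g, standing upright on the mat in the stock row. This point is at its centre, half-way up (33 mm above its foot); z is up its axis.
- yellow_pot_center (a point): Specimen pot, a clear-white plastic cylinder with a yellow screw cap on top, 48 mm in diameter over its whole height (cap included), 66 mm tall, about 50 g, standing upright on the mat in the stock row. This point is at its centre, half-way up (33 mm above its foot); z is up its axis.
- amber_bottle_center (a point): Small dark amber bottle with a narrower black dropper cap and a paper band, standing upright in the stock row: 76 mm tall, body 30 mm in diameter up to 50 mm above its foot, cap 20 mm in diameter, about 60 g. This point is at its centre, 38 mm above its foot; z is up its axis.
- tube_center (a point): Transport tube, a clear-white upright tube on a flat skirt with an orange screw cap, 28 mm in diameter, 88 mm tall, about 50 g, standing in the stock row. This point is at its centre, 44 mm above its foot; z is up its axis.
- mailer_center (a point): Slide mailer: a flat off-white hinged plastic case with a pale lid and blank label panel on top, 94 mm (x) by 36 mm (y) by 28 mm high, about 60 g, lying flat in the stock row, lid up, its length up to 75 degrees either way from the world x axis. This point is at its centre, 14 mm above its underside; x along its length, z up.
- white_pot_center (a point): Specimen pot, a clear-white plastic cylinder with a white screw cap on top, 48 mm in diameter over its whole height (cap included), 66 mm tall, about 50 g, standing upright on the mat in the stock row. This point is at its centre, half-way up (33 mm above its foot); z is up its axis. It is spare stock and is to be left alone.
- tube_rack: Bystander: white plastic rack, 70 by 124 mm, holding six capped tubes, 96 mm tall in all. Origin: centre of its underside. Leave it alone.
- slide_box: Bystander: dark grey slide storage box, 98 by 82 mm, 38 mm tall, with a steel catch. Origin: centre of its underside. Leave it alone.

How it is judged (in metres and radians):
At the end, for the whole second after the job is handed in: All five things are in their named pockets, down on the pocket floor (height within 4 mm) and anywhere that the pocket's walls allow; pots, bottle and tube upright and the mailer flat to 0.12 rad, the mailer's length along its pocket to 0.5 rad, all released and at rest (x of mailer_center in the frame of blue_tray between -0.0525 and -0.0195 m and y of mailer_center in the frame of blue_tray between -0.0165 and 0.0165 m and z of mailer_center in the frame of blue_tray between 0.014 and 0.022 m and angle between the z axis of mailer_center and the z axis of blue_tray, either way round below 0.12 rad and angle between the x axis of mailer_center and the y axis of blue_tray, either way round below 0.5 rad and linear speed of each of mailer, red_pot, amber_bottle, yellow_pot, tube below 0.02 m/s and x of red_pot_center in the frame of blue_tray between 0.0235 and 0.0465 m and y of red_pot_center in the frame of blue_tray between -0.0395 and -0.0165 m and z of red_pot_center in the frame of blue_tray between 0.033 and 0.041 m and angle between each of red_pot_center, amber_bottle_center, yellow_pot_center, tube_center's own z axis and vertical below 0.12 rad and x of amber_bottle_center in the frame of blue_tray between 0.0145 and 0.0555 m and y of amber_bottle_center in the frame of blue_tray between 0.0295 and 0.0485 m and z of amber_bottle_center in the frame of blue_tray between 0.038 and 0.046 m and x of yellow_pot_center in the frame of green_tray between -0.0115 and 0.0115 m and y of yellow_pot_center in the frame of green_tray between -0.0395 and -0.0165 m and z of yellow_pot_center in the frame of green_tray between 0.033 and 0.041 m and x of tube_center in the frame of green_tray between -0.0215 and 0.0215 m and y of tube_center in the frame of green_tray between 0.0285 and 0.0495 m and z of tube_center in the frame of green_tray between 0.044 and 0.052 m); the robot touches nothing.
It fails at once if the spare white-capped pot is moved more than 20 mm or tipped over (distance of white_pot_center from where it was at the start of the episode above 0.02 m or angle between white_pot_center's own z axis and vertical above 0.35 rad).
It fails at once if the tube rack is moved more than 20 mm or tipped over (distance of tube_rack from where it was at the start of the episode above 0.02 m or angle between tube_rack's own z axis and vertical above 0.35 rad).
It fails at once if the slide box is moved more than 20 mm or tipped over (distance of slide_box from where it was at the start of the episode above 0.02 m or angle between slide_box's own z axis and vertical above 0.35 rad).
It also fails if it takes over 120 s, if anything falls off the work surface, if the arm or the gripper's body presses on something with over 40 N, if the wrist force passes 120 N, or if a joint passes its speed limit or range.

## Working session

There is one attempt and no reset: what is moved stays moved. The work goes in short steps, Python scripts to look and compute and a tool call to move; the robot and the scene stay as the last step left them, time stands still between calls to the robot, and variables do not carry over. Pictures are saved under pics/ and viewed, and the job is handed in when it is done.

Besides the shell and the picture viewer there is one more tool, called by a JSON object that holds its "fn" and its "kwargs". play_rows: Moves the arm, as the interface text tells. Its arguments: {"type":"object","properties":{"increments":{"type":"array"},"newtons":{"type":"number"}},"required":["increments"]}

```bash
mkdir -p pics; ls
python3 - <<'E'
from workcell import env
import cv2
s=env.state(); print(s['time_s'],s['ee_pos'],s['ee_rot'],s['gripper_width'])
for n in("top","scene"):
    f=env.grab_frame(n); cv2.imwrite(f'pics/{n}0.png',f[:,:,::-1]); c=env.calibration(n); print(n,c)
E
```

```text
pics
0.0 [201.68414055 537.87430235 189.4180827 ] [-1.79898801e+02 -2.19285239e-03  1.59444599e+02] 91.2031456060207
top {'fx': 566.9847515970454, 'fy': 566.9847515970454, 'cx': 319.03672971321186, 'cy': 243.6878433043578, 'R': array([[-0.02301296, -0.99969682, -0.00875626],
       [-0.99592193,  0.02368856, -0.0870538 ],
       [ 0.08723483,  0.00671719, -0.99616513]]), 't': array([  22.28229768,  532.8829412 , 1279.99796468])}
scene {'fx': 521.3778535217149, 'fy': 521.3778535217149, 'cx': 327.9207983555883, 'cy': 246.8576162302794, 'R': array([[-0.81793857,  0.5751126 , -0.01489952],
       [ 0.40805774,  0.56170371, -0.71970676],
       [-0.40554331, -0.59475579, -0.69411827]]), 't': array([ 424.83224661, -171.5858816 , 1318.58566101])}
```

View pics/top0.png

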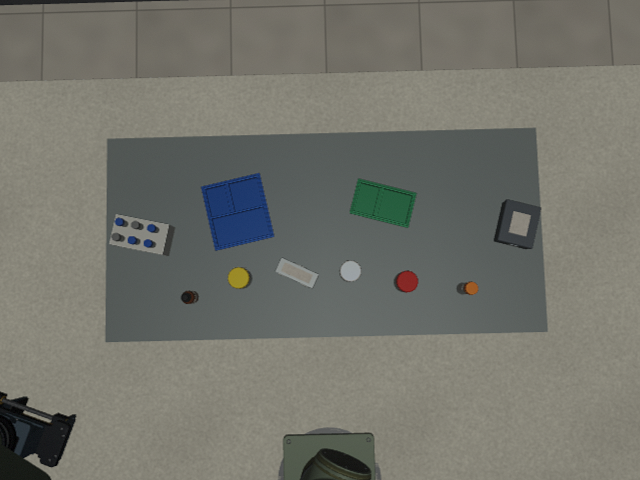

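View pics/scene0.png

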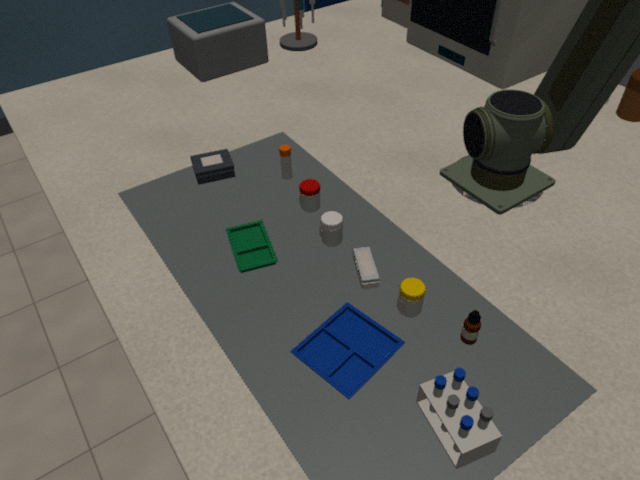

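```bash
cat > h.py <<'E'
import numpy as np, cv2
from workcell import env
def ray(c,u,v):
    d=c['R'].T@np.array([(u-c['cx'])/c['fx'],(v-c['cy'])/c['fy'],1.]); o=-c['R'].T@c['t']; return o,d
def onz(c,u,v,z):
    o,d=ray(c,u,v); return (o+d*(z-o[2])/d[2])[:2]
def proj(c,X):
    p=c['R']@np.asarray(X,float)+c['t']; return c['fx']*p[0]/p[2]+c['cx'],c['fy']*p[1]/p[2]+c['cy']
E
python3 - <<'E'
from h import *
im=cv2.imread('pics/top0.png'); c=env.calibration('top')
cv2.imwrite('pics/topcrop0.png',cv2.resize(im[165:260,190:425],(0,0),fx=3.4,fy=3.4,interpolation=cv2.INTER_CUBIC))
sc=cv2.imread('pics/scene0.png'); cs=env.calibration('scene')
cv2.imwrite('pics/scenecrop0.png',cv2.resize(sc[210:400,220:460],(0,0),fx=3,fy=3,interpolation=cv2.INTER_CUBIC))
def masks(im):
    h=cv2.cvtColor(im,cv2.COLOR_BGR2HSV); R=lambda a,b:cv2.inRange(h,a,b)
    return dict(red=R((0,200,90),(6,255,255))|R((174,200,90),(180,255,255)),yellow=R((22,170,110),(32,255,255)),orange=R((8,190,140),(17,255,255)),
    blue=R((105,150,40),(125,255,255)),green=R((60,150,30),(85,255,255)),white=R((0,0,165),(180,40,255)))
def blobs(m,n=4):
    m=cv2.morphologyEx(m,cv2.MORPH_CLOSE,np.ones((3,3)))
    cs,_=cv2.findContours(m,cv2.RETR_EXTERNAL,cv2.CHAIN_APPROX_NONE)
    return sorted([k for k in cs if cv2.contourArea(k)>40],key=cv2.contourArea)[::-1][:n]
im2=im.copy(); im2[:100]=0; im2[345:]=0
for k,m in masks(im2).items():
    for b in blobs(m,5):
        r=cv2.minAreaRect(b); M=cv2.moments(b); u,v=M['m10']/M['m00'],M['m01']/M['m00']
        z={'red':68,'yellow':68,'orange':90,'white':68}.get(k,16)
        print(k,cv2.contourArea(b),np.round((u,v),1),np.round(r[1],1),'xy@z',z,onz(c,u,v,z).round(1))
        if k in('blue','green') and cv2.contourArea(b)>500:
            w=[onz(c,*p,16) for p in cv2.boxPoints(r)]; print(np.round(w,1).tolist())
E
```

```text
yellow 298.0 [238.2 277.5] [19. 20.] xy@z 68 [458.6 189.9]
orange 82.0 [471.5 287.8] [10. 11.] xy@z 90 [ 423.8 -317.8]
blue 3776.5 [237.1 211.4] [65.4 59.9] xy@z 16 [613.9 198.8]
[[675.1, 283.8], [703.8, 147.0], [553.3, 114.8], [525.0, 250.3]]
green 1925.5 [382.7 202.7] [58.9 34.7] xy@z 16 [ 626.  -140.2]
[[604.4, -63.3], [683.1, -85.1], [646.1, -217.0], [567.8, -194.6]]
white 78.0 [351.2 275.3] [17.4 10.9] xy@z 68 [457.6 -59.8]
```

Run:
```python
from h import *
im=cv2.imread('pics/top0.png')
cv2.imwrite('pics/topcrop1.png',cv2.resize(im[255:310,170:490],(0,0),fx=2.5,fy=2.5,interpolation=cv2.INTER_CUBIC))
```

```text
(no output)
```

View pics/topcrop0.png

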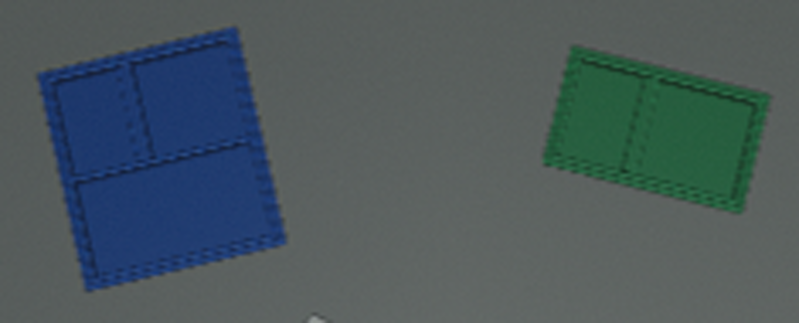

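View pics/topcrop1.png

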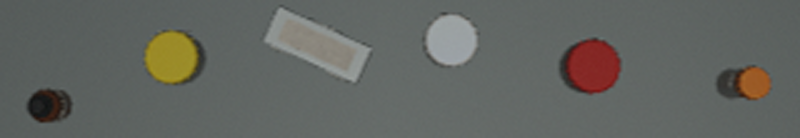

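View pics/scenecrop0.png

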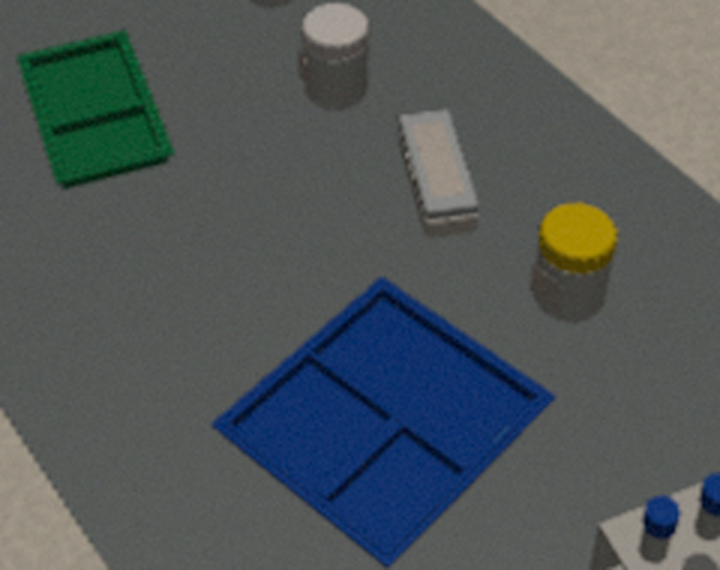

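Run:
```python
from h import *
T=cv2.imread('pics/top0.png'); ct=env.calibration('top'); S=cv2.imread('pics/scene0.png'); cs=env.calibration('scene')
ht=cv2.cvtColor(T,cv2.COLOR_BGR2HSV)
for n,p in dict(red=(407,282),white=(350,271),mail=(290,265),mailedge=(281,262),mat=(320,300),amber=(187,297),yel=(238,277)).items(): print(n,ht[p[1],p[0]])
def big(m,roi):
    x0,y0,x1,y1=roi; q=np.zeros_like(m); q[y0:y1,x0:x1]=m[y0:y1,x0:x1]
    cs_,_=cv2.findContours(q,cv2.RETR_EXTERNAL,cv2.CHAIN_APPROX_NONE); return max(cs_,key=cv2.contourArea)
def cen(b):
    M=cv2.moments(b); return M['m10']/M['m00'],M['m01']/M['m00']
g=ht[:,:,2]
b=big(((g>130)*255).astype('uint8'),(265,250,330,295)); r=cv2.minAreaRect(b); print('mailer',r)
bx=np.array([onz(ct,*p,30) for p in cv2.boxPoints(r)]); print(bx.round(1),bx.mean(0))
e=[(bx[1]-bx[0]),(bx[2]-bx[1])]; l=max(e,key=np.linalg.norm); print('angle',np.degrees(np.arctan2(l[1],l[0])),[np.linalg.norm(x) for x in e])
for n,roi,z in(('red',(390,265,425,297),68),('yellow',(222,262,255,293),68),('white',(335,257,366,285),68),('orange',(460,277,482,297),90)):
    m=((g>95)*255).astype('uint8') if n=='white' else (((ht[:,:,1]>150)&(g>100))*255).astype('uint8')
    b=big(m,roi); (u,v),rad=cv2.minEnclosingCircle(b); print(n,cen(b),(u,v),rad,onz(ct,*cen(b),z).round(1))
m=((g<75)*255).astype('uint8'); b=big(m,(175,285,203,308)); print('amber',cv2.boundingRect(b),cen(b),onz(ct,*cen(b),60).round(1))
cv2.imwrite('pics/amb.png',np.hstack([cv2.resize(T[282:312,170:210],(400,300),interpolation=cv2.INTER_CUBIC),cv2.resize(S[305:350,450:495],(300,300),interpolation=cv2.INTER_CUBIC)]))
hs=cv2.cvtColor(S,cv2.COLOR_BGR2HSV)
for n,roi,z in(('red',(295,172,325,200),68),('yellow',(395,272,430,306),68),('orange',(275,138,297,160),90)):
    m=(((hs[:,:,1]>150)&(hs[:,:,2]>150))*255).astype('uint8'); b=big(m,roi); print('scene',n,cv2.boundingRect(b),onz(cs,*cen(b),z-6).round(1))
```

```text
red [  2 186 133]
white [100  14 165]
mail [ 23  24 138]
mailedge [ 75  10 146]
mat [ 72  12 107]
amber [ 0  0 32]
yel [ 26 190 154]
mailer ((296.4315185546875, 272.65069580078125), (39.72508239746094, 15.062426567077637), 24.443954467773438)
[[471.9 111. ]
 [502.9  96.3]
 [463.5  14.6]
 [432.7  29.4]] [467.74686493  62.81537734]
angle -115.75475644734608 [np.float64(34.293533066669255), np.float64(90.71521050829979)]
red (407.0933552992861, 281.12685337726526) (407.21429443359375, 281.1428527832031) 10.381841659545898 [ 441.9 -182.6]
yellow (238.0958466453674, 277.46538871139506) (238.11207580566406, 277.4827575683594) 10.483450889587402 [458.7 190.1]
white (350.0, 270.5) (350.0, 270.5) 20.18053436279297 [468.3 -57.5]
orange (471.4095238095238, 287.7761904761905) (471.2837829589844, 287.8513488769531) 6.28134298324585 [ 424.  -317.6]
amber (181, 290, 18, 14) (189.4710351377018, 296.85565052231715) [418.4 299.9]Traceback (most recent call last):
  File "<stdin>", line 21, in <module>
  File "<stdin>", line 7, in big
ValueError: max() iterable argument is empty
```

View pics/amb.png

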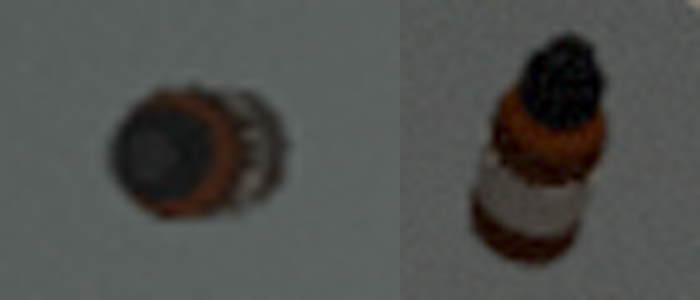

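{"fn": "play_rows", "kwargs": {"increments": [[26.6,-47.5,0,-9.5,0],[26.6,-47.5,0,-9.5,0],[26.6,-47.5,0,-9.5,0],[26.6,-47.5,0,-9.5,0],[26.6,-47.5,0,-9.5,0],[26.6,-47.5,0,-9.5,0],[26.6,-47.5,0,-9.5,0],[26.6,-47.5,0,-9.5,0],[26.6,-47.5,0,-9.5,0],[26.6,-47.5,0,-9.5,0],[0,0,0,0,0],[0,0,0,0,0]], "newtons": 20}}

```text
time_s: 1.6
ee_pos: [467.3, 63.7, 189.9]
ee_rot: [-179.9, 0.0, 64.5]
force: [-0.7, -0.1, 0.3]
gripper_width: 91.3
```

```bash
cat >> h.py <<'E'
from scipy.spatial.transform import Rotation as Ro
def wrist(name):
    s=env.state(); f=env.grab_frame('wrist')[:,:,::-1]; cv2.imwrite(f'pics/{name}.png',f)
    c=dict(env.calibration('wrist')); H=np.array(c['hand_eye']); R=Ro.from_euler('xyz',s['ee_rot'],degrees=True).as_matrix()
    W=np.eye(4); W[:3,:3]=R; W[:3,3]=s['ee_pos']; W=W@H; c['R']=W[:3,:3].T; c['t']=-c['R']@W[:3,3]
    np.savez(f'pics/{name}.npz',**{k:c[k] for k in('fx','fy','cx','cy','R','t')}); return f.copy(),c,s
E
python3 - <<'E'
from h import *
f,c,s=wrist('w0'); print(s['time_s'],s['ee_pos'].round(1),s['ee_rot'].round(2)); print(env.calibration('wrist'))
ct=env.calibration('top'); print(onz(ct,186,297.5,78),onz(ct,188,297.5,52))
for X in((467.7,62.8,30),(458.7,190,68),(468,-57.5,68)): print(np.round(proj(c,X)))
E
```

```text
1.6 [467.3  63.7 189.9] [-1.7992e+02  1.0000e-02  6.4460e+01]
{'fx': 363.9077760679233, 'fy': 363.9077760679233, 'cx': 321.17491870339944, 'cy': 243.24794460071925, 'hand_eye': array([[-3.05780733e-04, -9.58087221e-01, -2.86476497e-01,
         8.15293212e+01],
       [ 9.99999920e-01, -2.19544631e-04, -3.33143569e-04,
        -1.09018465e+00],
       [ 2.56286219e-04, -2.86476576e-01,  9.58087212e-01,
        -1.95243583e+02],
       [ 0.00000000e+00,  0.00000000e+00,  0.00000000e+00,
         1.00000000e+00]])}
[417.22000749 303.21339254] [417.06829538 305.05417076]
[323. 220.]
[246.  97.]
[376. 336.]
```

View pics/w0.png

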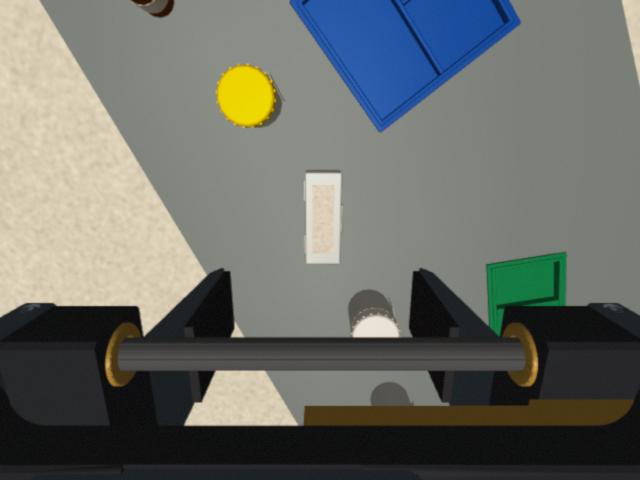

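Run:
```python
from h import *
f=cv2.imread('pics/w0.png'); c=np.load('pics/w0.npz')
g=cv2.cvtColor(f,cv2.COLOR_BGR2HSV)
m=((g[:,:,2]>150)*255).astype('uint8'); q=np.zeros_like(m); q[160:280,290:355]=m[160:280,290:355]
b=max(cv2.findContours(q,0,1)[0],key=cv2.contourArea); r=cv2.minAreaRect(b); print(r, cv2.boundingRect(b))
bx=np.array([onz(c,*p,30) for p in cv2.boxPoints(r)]); print(bx.round(1).tolist(),bx.mean(0)); 
for i in(0,1): e=bx[i+1]-bx[i]; print(np.linalg.norm(e),np.degrees(np.arctan2(e[1],e[0])))
m=((g[:,:,1]>150)&(g[:,:,2]>120)).astype('uint8')*255; q=0*m; q[55:135,205:285]=m[55:135,205:285]
b=max(cv2.findContours(q,0,1)[0],key=cv2.contourArea);(u,v),r=cv2.minEnclosingCircle(b); print('yellow',u,v,r,onz(c,u,v,68))
```

```text
((322.5, 218.0), (90.0, 39.0), 90.0) (303, 173, 40, 91)
[[470.0, 113.3], [503.9, 97.1], [465.6, 13.5], [429.1, 30.9]] [467.12448656  63.66033672]
37.5529287559842 -25.543677991974107
91.95481787046818 -114.61353952033068
yellow 245.5 95.5 32.44235610961914 [458.83781731 191.57086664]
```

{"fn": "play_rows", "kwargs": {"increments": [[0,0,-40,0,0],[0,0,-50,0,0],[0,0,-40,0,0],[0,0,-20,0,0],[0,0,-10,0,0],[0,0,0,0,0],[0,0,0,0,1],[0,0,0,0,1],[0,0,0,0,1],[0,0,0,0,1],[0,0,0,0,1],[0,0,0,0,1]], "newtons": 20}}

```text
time_s: 3.15
ee_pos: [467.9, 63.4, 30.3]
ee_rot: [180.0, 0.0, 64.4]
force: [0.5, 0.8, -0.4]
gripper_width: 34.1
```

{"fn": "play_rows", "kwargs": {"increments": [[0,0,20,0,1],[0,0,40,0,1],[0,0,40,0,1],[20,10,20,7,1],[30,15,0,8,1],[30,15,0,8,1],[20,10,0,8,1],[10,10,0,7,1],[0,0,0,0,1],[0,0,0,0,1]]}}

```text
time_s: 4.4
ee_pos: [577.2, 123.0, 150.1]
ee_rot: [-179.9, 0.0, 102.3]
force: [0.4, 0.3, 0.4]
gripper_width: 0.4
```

Run:
```python
from h import *
f,c,s=wrist('w1'); print(s['time_s'],s['ee_pos'].round(1),s['ee_rot'].round(2),s['gripper_width'])
```

```text
4.4 [577.2 123.  150.1] [-1.7995e+02  1.0000e-02  1.0235e+02] 0.39095331839892306
```

View pics/w1.png

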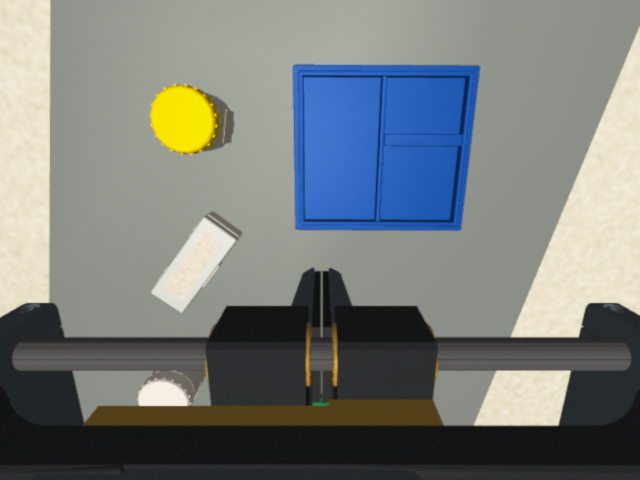

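Run:
```python
from h import *
f=cv2.imread('pics/w1.png'); c=np.load('pics/w1.npz')
g=cv2.cvtColor(f,cv2.COLOR_BGR2HSV)
m=((g[:,:,2]>165)*255).astype('uint8'); q=np.zeros_like(m); q[205:320,140:250]=m[205:320,140:250]
b=max(cv2.findContours(q,0,1)[0],key=cv2.contourArea); r=cv2.minAreaRect(b); print(r)
bx=np.array([onz(c,*p,30) for p in cv2.boxPoints(r)]); print(bx.round(1).tolist(),bx.mean(0)); 
for i in(0,1): e=bx[i+1]-bx[i]; print(np.linalg.norm(e),np.degrees(np.arctan2(e[1],e[0])))
m=((g[:,:,0]>100)&(g[:,:,0]<130)&(g[:,:,1]>130)).astype('uint8')*255; q=0*m; q[40:250,270:500]=m[40:250,270:500]
b=max(cv2.findContours(q,0,1)[0],key=cv2.contourArea); h=cv2.approxPolyDP(cv2.convexHull(b),8,True)[:,0]; print(h)
w=np.array([onz(c,*p,16) for p in h]); print(w.round(1).tolist(),w.mean(0))
for i in range(len(w)): e=w[(i+1)%len(w)]-w[i]; print(np.linalg.norm(e),np.degrees(np.arctan2(e[1],e[0])))
x=f[205:320,140:250]; cv2.imwrite('pics/m1.png',cv2.resize(x,(0,0),fx=5,fy=5,interpolation=cv2.INTER_CUBIC))
```

```text
((193.0657958984375, 265.78173828125), (42.81873321533203, 92.99018096923828), 35.21759033203125)
[[430.4, 30.0], [470.8, 113.6], [504.4, 97.7], [465.4, 11.3]] [467.74369216  63.16736138]
92.87434965645375 64.18206697962161
37.19408115579162 -25.339390320461405
[[479  67]
 [459 229]
 [296 228]
 [294  65]]
[[674.6, 283.0], [702.5, 148.0], [553.7, 116.4], [525.2, 251.9]] [613.98521688 199.81655742]
137.84015787818407 -78.30916314910878
152.10805769844455 -168.0221820165466
138.43062196740087 101.87363119816845
152.54788998536645 11.755480334002433
```

View pics/m1.png

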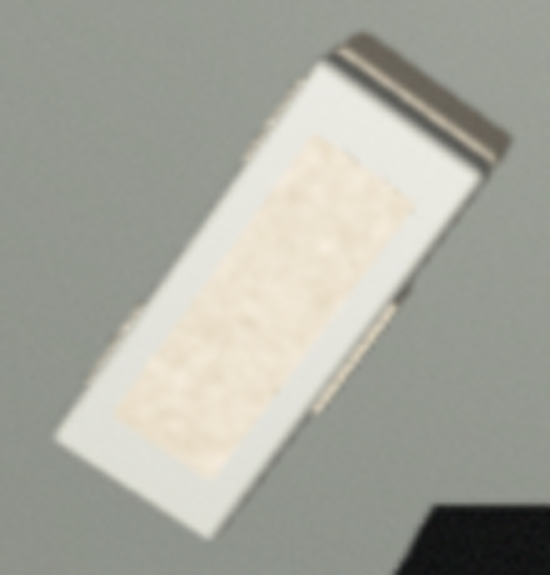

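{"fn": "play_rows", "kwargs": {"increments": [[0,0,0,0,0],[-10,-10,0,-7,0],[-20,-10,0,-8,0],[-30,-15,0,-8,0],[-30,-15,0,-8,0],[-20,-10,0,-7,0],[0,0,-50,0,0],[0,0,-50,0,0],[0,0,-20,0,0],[0,0,-8,0,0],[0,0,0,0,0],[0,0,0,0,1],[0,0,0,0,1],[0,0,0,0,1],[0,0,0,0,1],[0,0,0,0,1],[0,0,0,0,1],[0,0,0,0,1],[0,0,0,0,1],[0,0,0,0,1]], "newtons": 25}}

```text
time_s: 6.95
ee_pos: [467.9, 63.4, 22.2]
ee_rot: [180.0, 0.0, 64.4]
force: [0.7, 0.2, -0.2]
gripper_width: 4.4
```

Run:
```python
from h import *
f,c,s=wrist('w2'); print(s['time_s'],s['ee_pos'].round(1),s['ee_rot'].round(2),s['gripper_width'],s['force'])
cv2.imwrite('pics/s2.png',cv2.resize(env.grab_frame('scene')[200:330,300:440,::-1],(0,0),fx=4,fy=4,interpolation=cv2.INTER_CUBIC))
```

```text
6.95 [467.9  63.4  22.2] [180.     0.    64.44] 4.397540968251296 [ 0.73225303  0.20807691 -0.24017472]
```

View pics/w2.png

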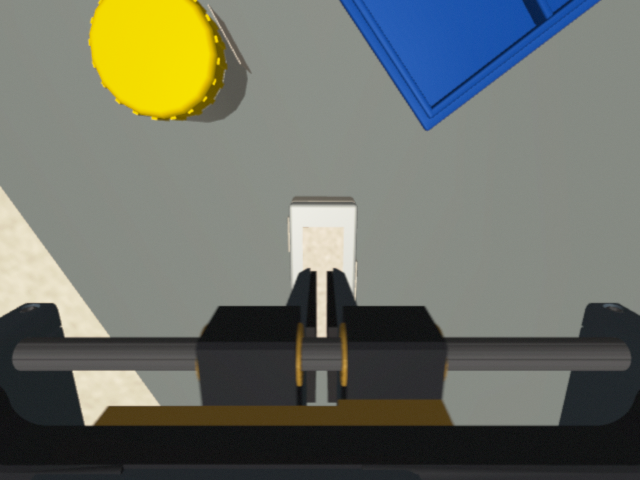

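View pics/s2.png

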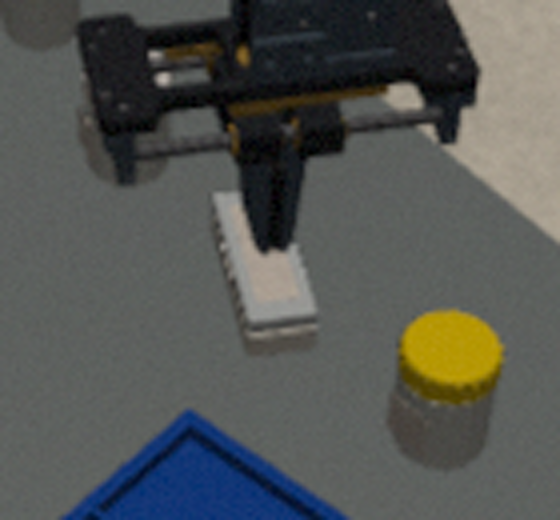

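Run:
```python
from h import *
cs=env.calibration('scene')
for z in range(0,80,8): print(z,np.round(proj(cs,(467.9,63.4,z)),1))
im=cv2.imread('pics/w2.png'); cv2.imwrite('pics/w2c.png',cv2.resize(im[180:420,200:440],(0,0),fx=2.5,fy=2.5,interpolation=cv2.INTER_CUBIC))
```

```text
0 [365.5 273.1]
8 [365.6 270.5]
16 [365.7 267.8]
24 [365.9 265.1]
32 [366.  262.4]
40 [366.2 259.7]
48 [366.3 256.9]
56 [366.4 254.1]
64 [366.6 251.3]
72 [366.7 248.4]
```

View pics/w2c.png

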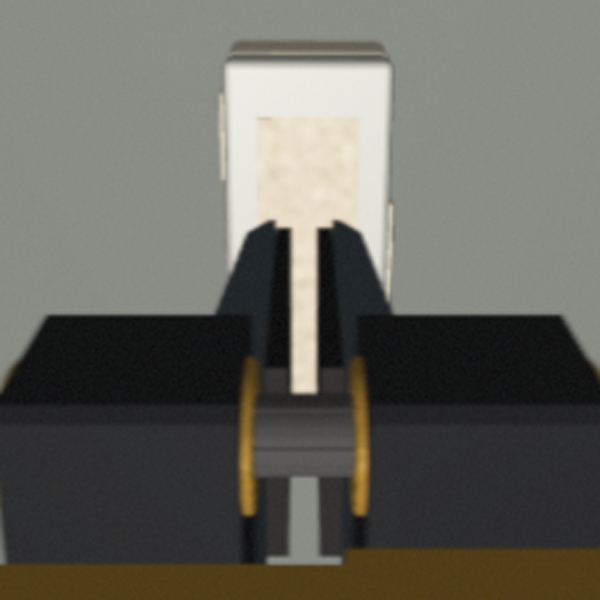

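{"fn": "play_rows", "kwargs": {"increments": [[0,0,-2,0,1],[0,0,-2,0,1],[0,0,-1,0,1]]}}

```text
time_s: 7.42
ee_pos: [467.8, 63.4, 17.0]
ee_rot: [-180.0, 0.0, 64.4]
force: [-0.3, -0.6, 0.3]
gripper_width: 0.2
```

{"fn": "play_rows", "kwargs": {"increments": [[0,0,-2,0,1],[0,0,-2,0,1]]}}

```text
time_s: 7.68
ee_pos: [467.9, 63.4, 13.1]
ee_rot: [180.0, 0.0, 64.4]
force: [0.3, -0.2, 0.1]
gripper_width: 0.5
```

{"fn": "play_rows", "kwargs": {"increments": [[0,0,-2,0,1],[0,0,-2,0,1]]}}

```text
time_s: 7.92
ee_pos: [467.9, 63.4, 9.1]
ee_rot: [180.0, 0.0, 64.4]
force: [-0.3, 0.2, -0.7]
gripper_width: 0.6
```

{"fn": "play_rows", "kwargs": {"increments": [[0,0,-2,0,1],[0,0,-1,0,1]]}}

```text
time_s: 8.18
ee_pos: [467.9, 63.4, 6.1]
ee_rot: [-180.0, 0.0, 64.4]
force: [0.1, -0.5, 0.6]
gripper_width: 0.5
```

Run:
```python
from h import *
cs=env.calibration('scene'); s=env.state(); print(s['ee_pos'],s['force'])
f=env.grab_frame('scene')[:,:,::-1]; x=f[200:330,300:440].copy(); cv2.imwrite('pics/s3.png',cv2.resize(x,(0,0),fx=5,fy=5,interpolation=cv2.INTER_CUBIC)[:600])
a=np.radians(64.4); X=np.array([np.cos(a),np.sin(a)])
for z in(26,30,34,38,42,46): print(z,[(np.round((np.array(proj(cs,(*(np.array([467.9,63.4])+d*X),z)))-[300,200])*5)) for d in(-16,0,16)])
```

```text
[467.86000411  63.38849672   6.11758466] [ 0.12798242 -0.48552463  0.56793439]
26 [array([321., 295.]), array([330., 322.]), array([338., 350.])]
30 [array([322., 288.]), array([330., 316.]), array([338., 343.])]
34 [array([322., 282.]), array([330., 309.]), array([339., 337.])]
38 [array([322., 275.]), array([331., 302.]), array([339., 330.])]
42 [array([323., 268.]), array([331., 295.]), array([340., 323.])]
46 [array([323., 261.]), array([331., 288.]), array([340., 316.])]
```

View pics/s3.png

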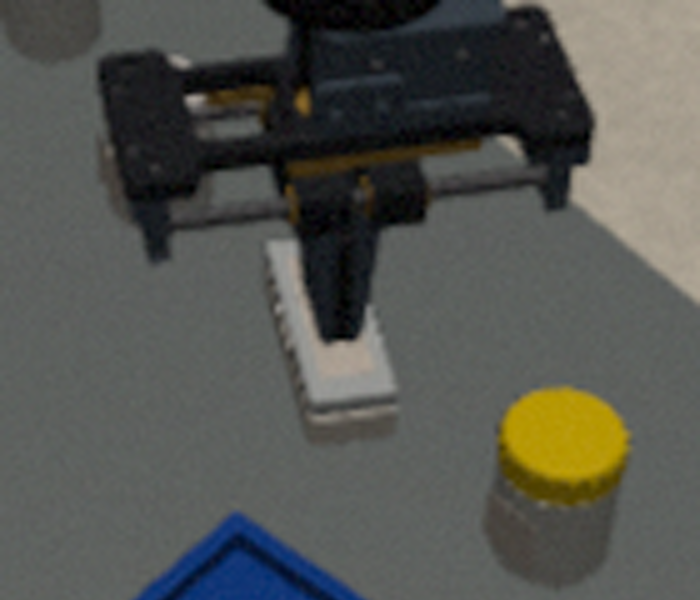

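Run:
```python
from h import *
cs=env.calibration('scene')
a=np.radians(64.4); X=np.array([np.cos(a),np.sin(a)]); J=np.array([np.sin(a),-np.cos(a)])
for j in(89,-89,82):
  for d in(0,16,38):
    print(j,d,[(z,*(np.round((np.array(proj(cs,(*(np.array([467.9,63.4])+d*X+j*J),z)))-[300,200])*5))) for z in(60,75,90,105,120)])
```

```text
89 0 [(60, np.float64(114.0), np.float64(292.0)), (75, np.float64(114.0), np.float64(265.0)), (90, np.float64(113.0), np.float64(238.0)), (105, np.float64(112.0), np.float64(210.0)), (120, np.float64(111.0), np.float64(181.0))]
89 16 [(60, np.float64(121.0), np.float64(320.0)), (75, np.float64(120.0), np.float64(293.0)), (90, np.float64(119.0), np.float64(266.0)), (105, np.float64(118.0), np.float64(238.0)), (120, np.float64(118.0), np.float64(210.0))]
89 38 [(60, np.float64(130.0), np.float64(360.0)), (75, np.float64(129.0), np.float64(333.0)), (90, np.float64(128.0), np.float64(306.0)), (105, np.float64(128.0), np.float64(278.0)), (120, np.float64(127.0), np.float64(250.0))]
-89 0 [(60, np.float64(547.0), np.float64(236.0)), (75, np.float64(550.0), np.float64(209.0)), (90, np.float64(554.0), np.float64(182.0)), (105, np.float64(558.0), np.float64(154.0)), (120, np.float64(561.0), np.float64(125.0))]
-89 16 [(60, np.float64(558.0), np.float64(263.0)), (75, np.float64(561.0), np.float64(236.0)), (90, np.float64(565.0), np.float64(209.0)), (105, np.float64(569.0), np.float64(181.0)), 
[... 260 characters left out ...]
oat64(191.0))]
82 0 [(60, np.float64(132.0), np.float64(290.0)), (75, np.float64(131.0), np.float64(263.0)), (90, np.float64(130.0), np.float64(235.0)), (105, np.float64(130.0), np.float64(208.0)), (120, np.float64(129.0), np.float64(179.0))]
82 16 [(60, np.float64(138.0), np.float64(318.0)), (75, np.float64(138.0), np.float64(291.0)), (90, np.float64(137.0), np.float64(264.0)), (105, np.float64(136.0), np.float64(236.0)), (120, np.float64(136.0), np.float64(207.0))]
82 38 [(60, np.float64(148.0), np.float64(358.0)), (75, np.float64(147.0), np.float64(331.0)), (90, np.float64(147.0), np.float64(304.0)), (105, np.float64(146.0), np.float64(276.0)), (120, np.float64(146.0), np.float64(247.0))]
```

{"fn": "play_rows", "kwargs": {"increments": [[0,0,-1,0,1],[0,0,-1,0,1]]}}

```text
time_s: 8.48
ee_pos: [468.0, 63.4, 6.0]
ee_rot: [180.0, -0.0, 64.4]
force: [-5.4, -0.8, 24.2]
gripper_width: 0.2
```

{"fn": "play_rows", "kwargs": {"increments": [[0,0,-1,0,1]]}}

```text
time_s: 8.6
ee_pos: [468.0, 63.4, 6.0]
ee_rot: [180.0, -0.0, 64.4]
force: [-7.7, -1.9, 32.5]
gripper_width: 0.7
```

{"fn": "play_rows", "kwargs": {"increments": [[0,0,-1,0,1]]}}

```text
time_s: 8.72
ee_pos: [468.0, 63.4, 5.9]
ee_rot: [180.0, -0.0, 64.4]
force: [-10.3, -1.0, 41.5]
gripper_width: 0.4
```

{"fn": "play_rows", "kwargs": {"increments": [[0,0,8,0,1],[0,0,32,0,0],[0,0,0,0,0],[0,0,0,0,0],[0,0,0,0,0],[0,0,0,0,0],[0,0,0,0,0],[0,0,0,0,0],[0,0,0,0,0],[0,0,0,0,0]]}}

```text
time_s: 9.98
ee_pos: [467.9, 63.4, 42.3]
ee_rot: [180.0, -0.0, 64.4]
force: [-0.4, 0.2, -0.6]
gripper_width: 87.6
```

{"fn": "play_rows", "kwargs": {"increments": [[0,0,-20,0,0],[0,0,-20,0,0],[0,0,-8,0,0],[0,0,-6,0,0],[0,0,0,0,0],[0,0,0,0,1],[0,0,0,0,1],[0,0,0,0,1],[0,0,0,0,1],[0,0,0,0,1],[0,0,0,0,1],[0,0,0,0,1],[0,0,0,0,1]]}}

```text
time_s: 11.6
ee_pos: [467.9, 63.4, -11.7]
ee_rot: [180.0, 0.0, 64.4]
force: [0.6, -0.5, -0.3]
gripper_width: 35.8
```

{"fn": "play_rows", "kwargs": {"increments": [[0,0,20,0,1],[0,0,40,0,1],[0,0,40,0,1],[17,20,0,6,1],[20,23,0,6,1],[20,23,0,7,1],[20,23,0,7,1],[20,23,0,6,1],[14,17,0,5.4,1],[0,0,0,0,1],[0,0,0,0,1]]}}

```text
time_s: 12.98
ee_pos: [577.9, 191.7, 87.9]
ee_rot: [-179.9, 0.0, 101.8]
force: [0.4, -0.8, -0.9]
gripper_width: 35.7
```

Run:
```python
from h import *
f,c,s=wrist('w4'); print(s['time_s'],s['ee_pos'].round(1),s['ee_rot'].round(2),s['gripper_width'])
```

```text
12.975 [577.9 191.7  87.9] [-1.7991e+02  3.0000e-02  1.0177e+02] 35.731102742891785
```

View pics/w4.png

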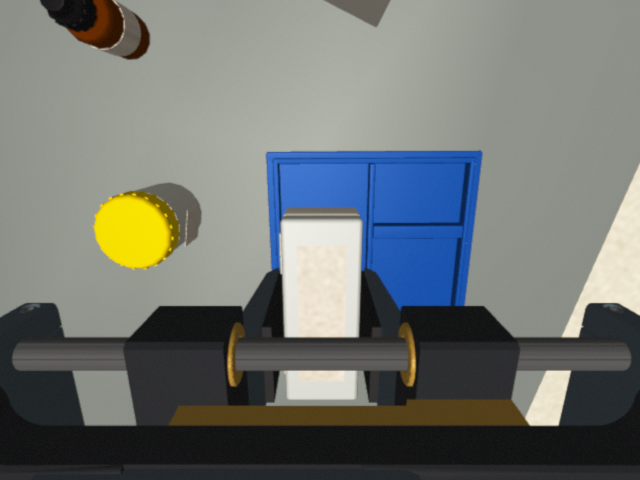

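{"fn": "play_rows", "kwargs": {"increments": [[1,1,-30,0,1],[0,0,-30,0,1],[0,0,-18,0,1],[0,0,-10,0,1],[0,0,-6,0,1],[0,0,0,0,1]]}}

```text
time_s: 13.78
ee_pos: [580.0, 193.2, -5.5]
ee_rot: [180.0, 0.0, 101.8]
force: [0.6, -0.2, -0.7]
gripper_width: 35.9
```

{"fn": "play_rows", "kwargs": {"increments": [[0,0,0,0,0.5],[0,0,0,0,0.5],[0,0,0,0,0.5],[0,0,15,0,0.4],[0,0,30,0,0.3],[0,0,50,0,0.2],[-20,-30,20,0,0.2],[0,0,0,0,0.2]]}}

```text
time_s: 14.78
ee_pos: [560.2, 162.5, 112.5]
ee_rot: [179.7, 0.0, 101.8]
force: [0.2, 0.6, -0.1]
gripper_width: 73.0
```

Run:
```python
from h import *
f,c,s=wrist('w5'); print(s['time_s'],s['ee_pos'].round(1),s['ee_rot'].round(2),s['gripper_width'])
```

```text
14.775 [560.2 162.5 112.5] [179.74   0.   101.76] 72.97813483458232
```

View pics/w5.png

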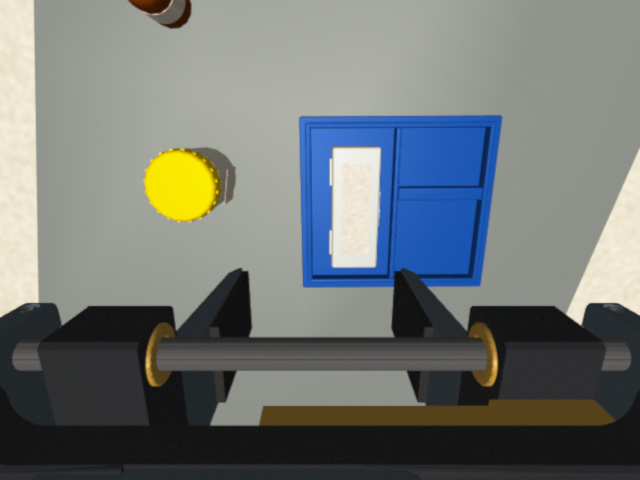

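{"fn": "play_rows", "kwargs": {"increments": [[-28.6,28.4,0,-8.4,0.2],[-28.6,28.4,0,-8.4,0.2],[-28.6,28.4,0,-8.4,0.2],[-28.6,28.4,0,-8.4,0.2],[-28.6,28.4,0,-8.4,0.2],[0,0,0,0,0.2],[0,0,0,0,0.2]]}}

```text
time_s: 15.7
ee_pos: [417.2, 305.6, 109.0]
ee_rot: [180.0, 0.0, 59.9]
force: [-0.2, 0.4, 0.5]
gripper_width: 73.0
```

Run:
```python
from h import *
f,c,s=wrist('w6'); print(s['time_s'],s['ee_pos'].round(1),s['ee_rot'].round(2),s['gripper_width'])
for X in((417,304,78),(417,304,52),(417,304,2)): print(np.round(proj(c,X),1))
```

```text
15.7 [417.2 305.6 109. ] [1.7998e+02 2.0000e-02 5.9940e+01] 72.98930637540404
[323.9 265.4]
[323.6 253.1]
[323.3 234.9]
```

View pics/w6.png

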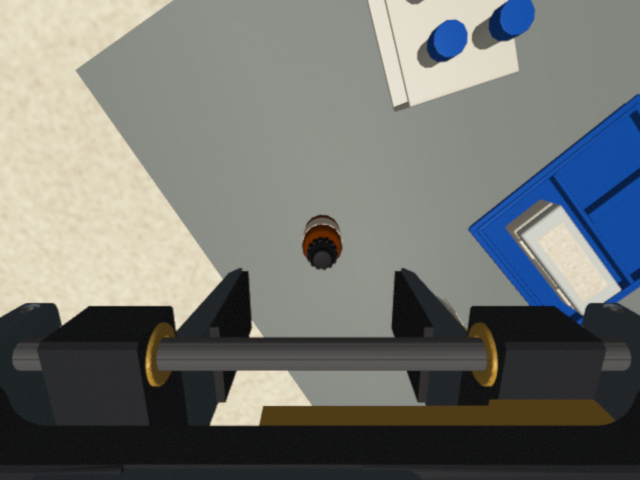

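Run:
```python
from h import *
c=np.load('pics/w6.npz'); print(onz(c,322,260,78),onz(c,322.3,246,52))
```

```text
[417.80662658 307.8909166 ] [418.86148736 309.1692033 ]
```

{"fn": "play_rows", "kwargs": {"increments": [[1,2,-30,0,0.2],[0,0,-35,0,0.2],[0,0,-25,0,0.2],[0,0,-12,0,0.2],[0,0,-5,0,0.2],[0,0,0,0,1],[0,0,0,0,1],[0,0,0,0,1],[0,0,0,0,1],[0,0,0,0,1],[0,0,0,0,1],[0,0,0,0,1]]}}

```text
time_s: 17.25
ee_pos: [418.0, 307.5, 2.5]
ee_rot: [180.0, -0.0, 59.8]
force: [-0.5, -0.1, 2.6]
gripper_width: 29.2
```

{"fn": "play_rows", "kwargs": {"increments": [[0,0,20,0,1],[0,0,45,0,1],[0,0,45,0,1],[30,-8,0,6,1],[35,-10,0,7,1],[35,-10,0,7,1],[35,-10,0,7,1],[35,-10,0,7,1],[30,-8,0,5,1],[22,-6,0,3,1],[0,0,0,0,1],[0,0,0,0,1]]}}

```text
time_s: 18.75
ee_pos: [638.8, 245.4, 111.7]
ee_rot: [-179.9, -0.0, 101.8]
force: [-0.3, 0.3, -0.1]
gripper_width: 29.8
```

Run:
```python
from h import *
f,c,s=wrist('w7'); print(s['time_s'],s['ee_pos'].round(1),s['ee_rot'].round(2),s['gripper_width'])
print(proj(c,(640.3,245.2,6)))
```

```text
18.75 [638.8 245.4 111.7] [-179.89   -0.    101.81] 29.784396907322158
(np.float64(324.06647429598405), np.float64(235.18036093600634))
```

View pics/w7.png

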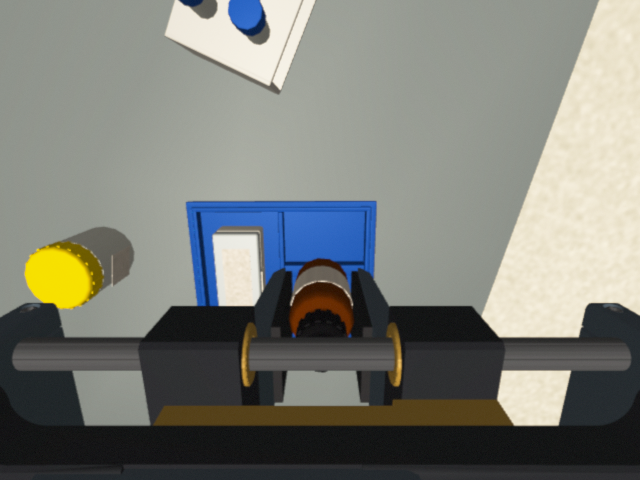

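{"fn": "play_rows", "kwargs": {"increments": [[1,0,-40,0,1],[0,0,-40,0,1],[0,0,-16,0,1],[0,0,-6,0,1],[0,0,-2,0,1],[0,0,0,0,1]]}}

```text
time_s: 19.55
ee_pos: [641.8, 245.8, 9.6]
ee_rot: [179.9, -0.0, 101.8]
force: [0.9, -0.7, -0.5]
gripper_width: 29.7
```

{"fn": "play_rows", "kwargs": {"increments": [[0,0,-1,0,1],[0,0,0,0,1]]}}

```text
time_s: 19.8
ee_pos: [641.1, 245.5, 7.8]
ee_rot: [179.9, -0.0, 101.8]
force: [-0.6, -0.1, -0.8]
gripper_width: 29.5
```

{"fn": "play_rows", "kwargs": {"increments": [[0,0,-1,0,1],[0,0,0,0,1],[0,0,0,0,0.4],[0,0,0,0,0.4],[0,0,0,0,0.4],[0,0,0,0,0.4],[0,0,20,0,0.4],[0,0,40,0,0.4],[0,0,50,0,0.3],[-35,-10,0,0,0.2],[-45,-14,0,0,0.2],[-45,-14,0,0,0.2],[-45,-14,0,0,0.2],[-12,-2,0,0,0.2],[0,0,0,0,0.2]]}}

```text
time_s: 21.68
ee_pos: [459.3, 191.7, 116.8]
ee_rot: [179.9, -0.0, 101.9]
force: [1.1, 0.3, -0.1]
gripper_width: 73.0
```

Run:
```python
from h import *
f,c,s=wrist('w8'); print(s['time_s'],s['ee_pos'].round(1),s['ee_rot'].round(2),s['gripper_width'])
t=env.grab_frame('top')[:,:,::-1]; cv2.imwrite('pics/t8.png',cv2.resize(t[165:310,170:490],(0,0),fx=2.5,fy=2.5))
m=cv2.cvtColor(f,cv2.COLOR_BGR2HSV); m=((m[:,:,0]>20)&(m[:,:,0]<35)&(m[:,:,1]>150)&(m[:,:,2]>120)).astype('uint8')*255
b=max(cv2.findContours(m,0,1)[0],key=cv2.contourArea);(u,v),r=cv2.minEnclosingCircle(b); print('yellow',u,v,r,onz(c,u,v,68))
```

```text
21.675 [459.3 191.7 116.8] [ 1.7990e+02 -2.0000e-02  1.0186e+02] 73.02472805811597
yellow 321.1445617675781 252.9881591796875 33.87821578979492 [458.09680615 193.51213243]
```

View pics/w8.png

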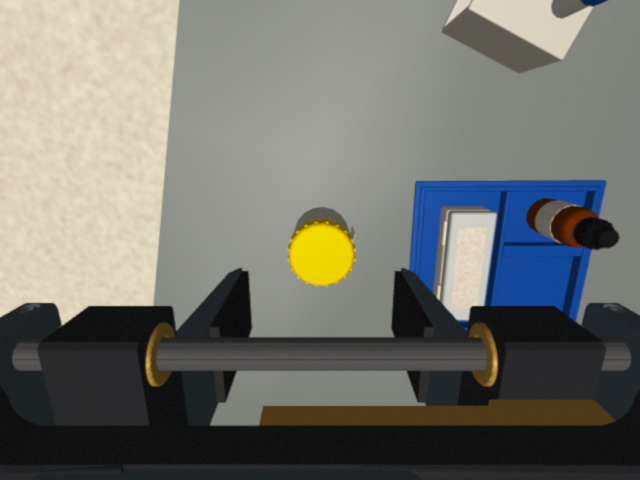

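View pics/t8.png

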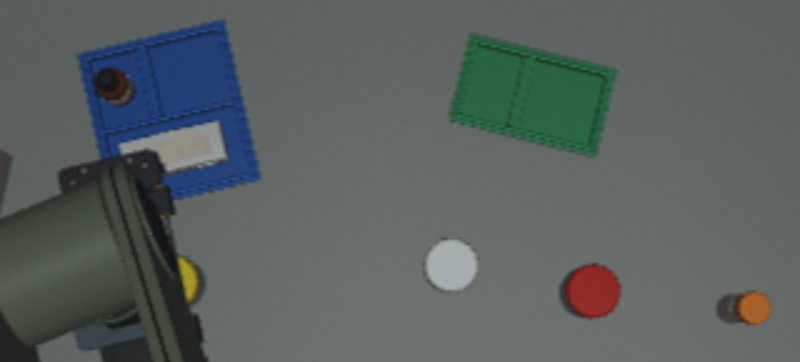

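{"fn": "play_rows", "kwargs": {"increments": [[0,1,-40,0,0.15],[0,0,-40,0,0.15],[0,0,-22,0,0.15],[0,0,-10,0,0.15],[0,0,-3,0,0.15],[0,0,0,0,1],[0,0,0,0,1],[0,0,0,0,1],[0,0,0,0,1],[0,0,0,0,1],[0,0,0,0,1]]}}

```text
time_s: 23.15
ee_pos: [459.3, 192.5, 1.8]
ee_rot: [179.9, -0.0, 101.8]
force: [-0.5, -0.1, 4.7]
gripper_width: 47.6
```

{"fn": "play_rows", "kwargs": {"increments": [[0,0,20,0,1],[0,0,45,0,1],[0,0,45,0,1],[10,-20,0,-2.5,1],[16,-37,0,-2.5,1],[16,-37,0,-2.5,1],[16,-37,0,-2.5,1],[16,-37,0,-2.5,1],[16,-37,0,-2.5,1],[16,-37,0,-2.5,1],[16,-37,0,-2.5,1],[16,-37,0,-2.5,1],[10,-23,0,-2.5,1],[8,-13,0,-2.5,1],[0,0,0,0,1],[0,0,0,0,1]]}}

```text
time_s: 25.15
ee_pos: [614.4, -158.4, 111.1]
ee_rot: [-179.9, -0.0, 74.4]
force: [-0.2, -0.2, -0.2]
gripper_width: 47.9
```

Run:
```python
from h import *
f,c,s=wrist('w9'); print(s['time_s'],s['ee_pos'].round(1),s['ee_rot'].round(2),s['gripper_width'])
print(proj(c,(617.8,-167,6)))
g=cv2.cvtColor(f,cv2.COLOR_BGR2HSV); m=((g[:,:,0]>55)&(g[:,:,0]<90)&(g[:,:,1]>120)).astype('uint8')*255
b=max(cv2.findContours(m,0,1)[0],key=cv2.contourArea); h=cv2.approxPolyDP(cv2.convexHull(b),6,True)[:,0]; print(h.tolist()); print([onz(c,*p,16).round(1).tolist() for p in h])
```

```text
25.15 [ 614.4 -158.4  111.1] [-1.7994e+02 -3.0000e-02  7.4400e+01] 47.9234151627042
(np.float64(329.07332784962597), np.float64(242.4647949964657))
[[384, 122], [378, 268], [366, 289], [281, 277], [276, 122]]
[[683.5, -83.5], [652.5, -197.1], [638.1, -213.2], [570.6, -182.8], [604.7, -61.4]]
```

View pics/w9.png

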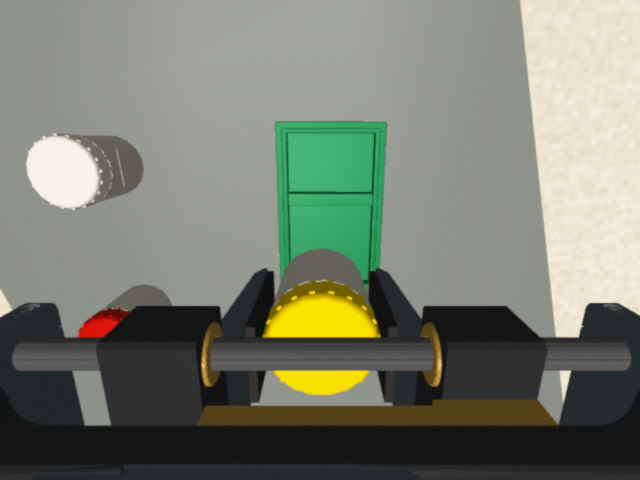

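{"fn": "play_rows", "kwargs": {"increments": [[3,-8,-30,0,1],[0,0,-40,0,1],[0,0,-22,0,1],[0,0,-9,0,1],[0,0,-2,0,1],[0,0,0,0,1],[0,0,0,0,1]]}}

```text
time_s: 26.08
ee_pos: [618.6, -167.7, 9.4]
ee_rot: [179.9, 0.0, 74.3]
force: [0.5, 0.0, -1.3]
gripper_width: 47.6
```

{"fn": "play_rows", "kwargs": {"increments": [[0,1,-2,0,1],[0,0,-1,0,1],[0,0,0,0,1]]}}

```text
time_s: 26.45
ee_pos: [618.0, -166.5, 5.9]
ee_rot: [180.0, -0.0, 74.3]
force: [-1.4, 1.2, 4.2]
gripper_width: 47.7
```

{"fn": "play_rows", "kwargs": {"increments": [[0,0,0,0,0.3],[0,0,0,0,0.3],[0,0,0,0,0.3],[0,0,20,0,0.3],[0,0,45,0,0.3],[0,0,45,0,0.3],[-30,-24,0,0,0.3],[-38,-30,0,0,0.3],[-38,-30,0,0,0.3],[-38,-30,0,0,0.3],[-30,-24,0,0,0.3],[-20,-14,0,0,0.3],[0,0,0,0,0.3],[0,0,0,0,0.3]]}}

```text
time_s: 28.2
ee_pos: [424.5, -318.4, 115.3]
ee_rot: [180.0, -0.0, 74.3]
force: [0.2, 0.5, -0.4]
gripper_width: 63.7
```

Run:
```python
from h import *
f,c,s=wrist('w10'); print(s['time_s'],s['ee_pos'].round(1),s['ee_rot'].round(2),s['gripper_width'])
m=cv2.cvtColor(f,cv2.COLOR_BGR2HSV); m=((m[:,:,0]>5)&(m[:,:,0]<19)&(m[:,:,1]>170)&(m[:,:,2]>150)).astype('uint8')*255; m[300:]=0
b=max(cv2.findContours(m,0,1)[0],key=cv2.contourArea);(u,v),r=cv2.minEnclosingCircle(b); print('orange',u,v,r,onz(c,u,v,90))
```

```text
28.2 [ 424.5 -318.4  115.3] [ 1.7996e+02 -1.0000e-02  7.4340e+01] 63.743460712438846
orange 320.106689453125 263.75103759765625 21.733125686645508 [ 423.29468256 -315.96134649]
```

View pics/w10.png

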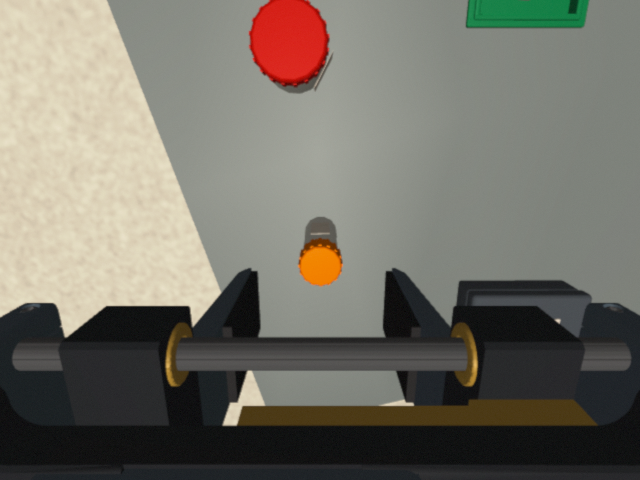

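{"fn": "play_rows", "kwargs": {"increments": [[-1,2,-30,0,0.3],[0,0,-35,0,0.3],[0,0,-20,0,0.3],[0,0,-10,0,0.3],[0,0,-2,0,0.3],[0,0,0,0,1],[0,0,0,0,1],[0,0,0,0,1],[0,0,0,0,1],[0,0,0,0,1],[0,0,0,0,1]]}}

```text
time_s: 29.62
ee_pos: [423.1, -316.8, 18.6]
ee_rot: [180.0, 0.0, 74.3]
force: [0.1, 0.3, 2.6]
gripper_width: 27.9
```

{"fn": "play_rows", "kwargs": {"increments": [[0,0,20,0,1],[0,0,45,0,1],[0,0,45,0,1],[18,18,0,0,1],[30,30,0,0,1],[34,34,0,0,1],[34,34,0,0,1],[34,34,0,0,1],[34,34,0,0,1],[20,20,0,0,1],[9,11,0,0,1],[0,0,0,0,1],[0,0,0,0,1],[0,0,0,0,1]]}}

```text
time_s: 31.38
ee_pos: [635.2, -102.6, 128.5]
ee_rot: [-180.0, 0.0, 74.3]
force: [-0.4, -0.4, -0.6]
gripper_width: 27.4
```

Run:
```python
from h import *
f,c,s=wrist('w11'); print(s['time_s'],s['ee_pos'].round(1),s['ee_rot'].round(2),s['gripper_width'])
print(proj(c,(636,-102,6)))
f2=env.grab_frame('scene')[:,:,::-1]; cv2.imwrite('pics/s11.png',f2[60:440,120:520])
```

```text
31.375 [ 635.2 -102.6  128.5] [-1.800e+02  2.000e-02  7.427e+01] 27.385369324931887
(np.float64(323.109113537596), np.float64(228.25229802960592))
```

View pics/w11.png

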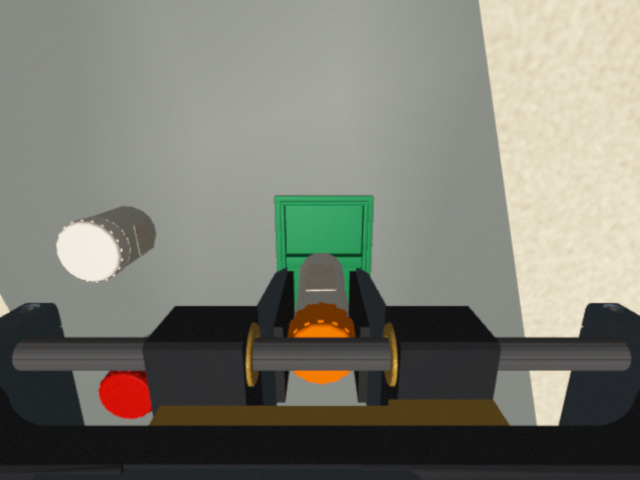

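View pics/s11.png

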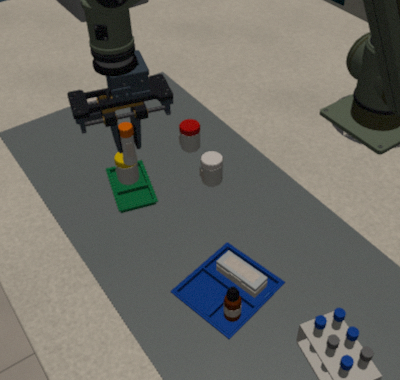

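{"fn": "play_rows", "kwargs": {"increments": [[1,0,-35,0,1],[0,0,-40,0,1],[0,0,-20,0,1],[0,0,-8,0,1],[0,0,-2,0,1],[0,0,0,0,1],[0,0,0,0,1]]}}

```text
time_s: 32.35
ee_pos: [637.6, -101.7, 24.3]
ee_rot: [179.9, -0.0, 74.3]
force: [-0.3, -0.2, -1.1]
gripper_width: 27.7
```

{"fn": "play_rows", "kwargs": {"increments": [[-1,0,-1.5,0,1],[0,0,0,0,1]]}}

```text
time_s: 32.6
ee_pos: [636.5, -101.7, 22.6]
ee_rot: [179.9, -0.0, 74.3]
force: [-0.2, 0.3, 3.8]
gripper_width: 27.7
```

{"fn": "play_rows", "kwargs": {"increments": [[0,0,0,0,0.5],[0,0,0,0,0.4],[0,0,0,0,0.4],[0,0,20,0,0.4],[0,0,40,0,0.4],[0,0,40,0,0.3],[-20,-8,0,0,0.2],[-38,-16,0,0,0.2],[-38,-16,0,0,0.2],[-38,-16,0,0,0.2],[-38,-16,0,0,0.2],[-22,-10,-5,0,0.2],[0,0,0,0,0.2],[0,0,0,0,0.2]]}}

```text
time_s: 34.35
ee_pos: [442.9, -183.6, 117.0]
ee_rot: [179.9, -0.0, 74.3]
force: [0.3, 0.3, -0.8]
gripper_width: 72.8
```

Run:
```python
from h import *
f,c,s=wrist('w12'); print(s['time_s'],s['ee_pos'].round(1),s['ee_rot'].round(2),s['gripper_width'])
m=cv2.cvtColor(f,cv2.COLOR_BGR2HSV); m=(((m[:,:,0]<5)|(m[:,:,0]>174))&(m[:,:,1]>190)&(m[:,:,2]>200)).astype('uint8')*255; m[320:]=0
b=max(cv2.findContours(m,0,1)[0],key=cv2.contourArea);(u,v),r=cv2.minEnclosingCircle(b); print('red',u,v,r,onz(c,u,v,68))
```

```text
34.35 [ 442.9 -183.6  117. ] [ 1.7992e+02 -1.0000e-02  7.4340e+01] 72.80753976812547
red 319.4595642089844 252.99325561523438 30.606393814086914 [ 441.10070172 -181.57257767]
```

View pics/w12.png

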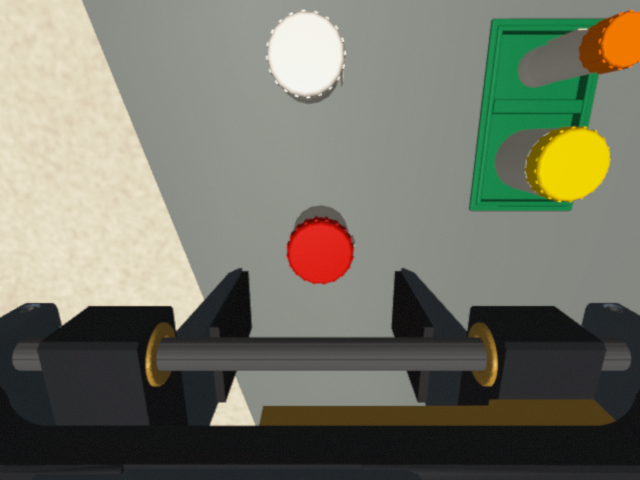

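Yellow pot and tube stand upright in the green pockets. The red cap is at about (320,251), so I need to shift about -1, +1.5 mm and go down 115 mm.

{"fn": "play_rows", "kwargs": {"increments": [[-1,1.5,-40,0,0.15],[0,0,-40,0,0.15],[0,0,-22,0,0.15],[0,0,-10,0,0.15],[0,0,-3,0,0.15],[0,0,0,0,1],[0,0,0,0,1],[0,0,0,0,1],[0,0,0,0,1],[0,0,0,0,1],[0,0,0,0,1]]}}

```text
time_s: 35.78
ee_pos: [441.3, -182.3, 2.3]
ee_rot: [179.9, 0.0, 74.3]
force: [0.2, -0.1, 5.3]
gripper_width: 47.5
```

{"fn": "play_rows", "kwargs": {"increments": [[0,0,20,0,1],[0,0,45,0,1],[0,0,45,0,1],[12,20,0,2.5,1],[20,35,0,2.5,1],[20,35,0,2.5,1],[20,35,0,2.5,1],[20,35,0,2.5,1],[20,35,0,2.5,1],[20,35,0,2.5,1],[20,35,0,2.5,1],[20,35,0,2.5,1],[20,35,0,2.5,1],[12,20,0,2.5,1],[8,7,0,0,1],[0,0,0,0,1],[0,0,0,0,1],[0,0,0,0,1]]}}

```text
time_s: 38.02
ee_pos: [652.6, 179.0, 112.0]
ee_rot: [-180.0, 0.0, 101.8]
force: [-0.7, -0.1, -0.4]
gripper_width: 47.8
```

Run:
```python
from h import *
f,c,s=wrist('w13'); print(s['time_s'],s['ee_pos'].round(1),s['ee_rot'].round(2),s['gripper_width'])
print(proj(c,(654,179.6,6)))
```

```text
38.025 [652.6 179.  112. ] [-1.7999e+02  1.0000e-02  1.0178e+02] 47.802039845464535
(np.float64(323.926446777711), np.float64(234.04710069977304))
```

View pics/w13.png

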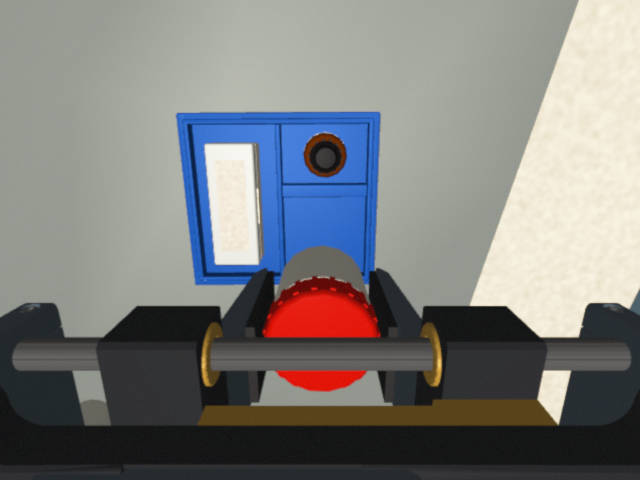

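{"fn": "play_rows", "kwargs": {"increments": [[0.5,0.5,-35,0,1],[0,0,-40,0,1],[0,0,-20,0,1],[0,0,-8,0,1],[0,0,-2,0,1],[0,0,0,0,1],[0,0,0,0,1]]}}

```text
time_s: 38.95
ee_pos: [654.1, 180.6, 7.9]
ee_rot: [179.9, -0.0, 101.8]
force: [-1.3, 0.3, -0.3]
gripper_width: 47.7
```

{"fn": "play_rows", "kwargs": {"increments": [[0,0,-1,0,1],[0,0,0,0,1]]}}

```text
time_s: 39.2
ee_pos: [653.8, 180.6, 6.4]
ee_rot: [179.9, -0.0, 101.8]
force: [0.6, 0.6, 1.1]
gripper_width: 47.2
```

Touching the floor. I'll release, lift, and retreat towards the base to get a clear view.

{"fn": "play_rows", "kwargs": {"increments": [[0,0,0,0,0.4],[0,0,0,0,0.3],[0,0,0,0,0.3],[0,0,0,0,0.3],[0,0,20,0,0.3],[0,0,40,0,0.3],[0,0,50,0,0.3],[-30,-30,30,0,0.3],[-40,-40,20,0,0.3],[-40,-40,0,0,0.3],[-40,-40,0,0,0.3],[-40,-20,0,0,0.3],[-40,0,0,0,0.3],[-30,0,0,0,0.3],[0,0,0,0,0.3],[0,0,0,0,0.3]]}}

```text
time_s: 41.2
ee_pos: [394.6, 10.4, 166.2]
ee_rot: [179.9, 0.0, 101.8]
force: [0.9, -0.1, -0.9]
gripper_width: 63.6
```

Run:
```python
from h import *
f,c,s=wrist('w14'); print(s['time_s'],s['ee_pos'].round(1),s['force'].round(1))
t=env.grab_frame('top')[:,:,::-1]; cv2.imwrite('pics/t14.png',t)
s=env.grab_frame('scene')[:,:,::-1]; cv2.imwrite('pics/s14.png',cv2.resize(s[200:400,200:500],(0,0),fx=2.6,fy=2.6,interpolation=cv2.INTER_CUBIC))
cv2.imwrite('pics/t14c.png',cv2.resize(t[165:310,100:545],(0,0),fx=1.79,fy=1.79,interpolation=cv2.INTER_CUBIC))
```

```text
41.2 [394.6  10.4 166.2] [ 0.9 -0.1 -0.9]
```

View pics/s14.png

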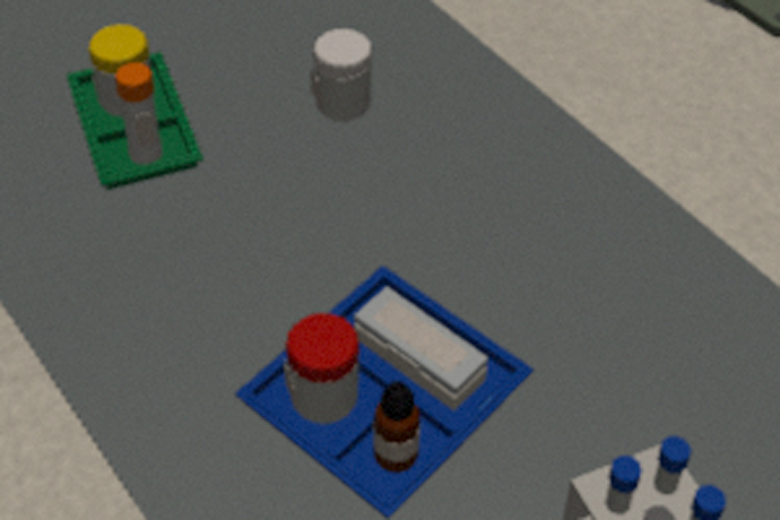

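View pics/t14c.png

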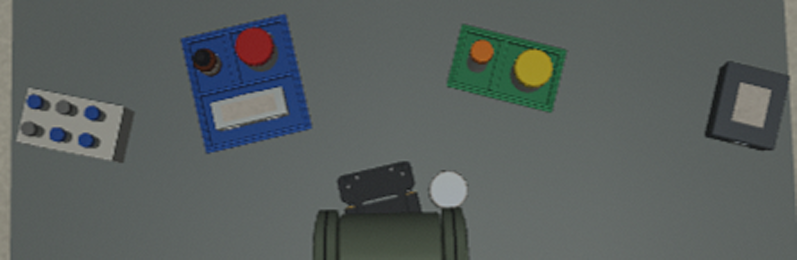

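View pics/w14.png

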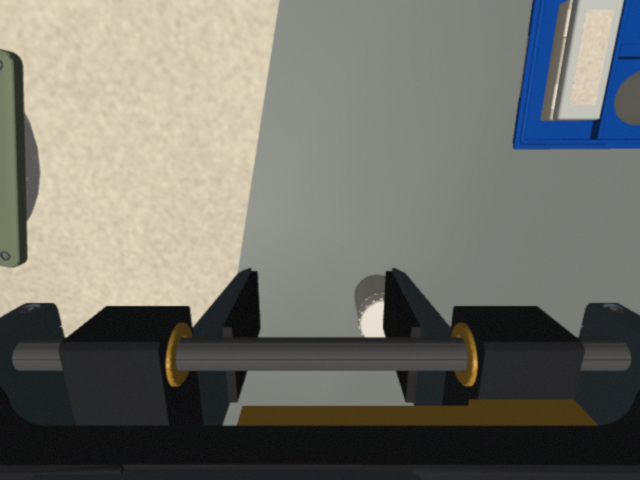

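Run:
```python
from h import *
T=cv2.imread('pics/t14.png'); c=env.calibration('top'); h=cv2.cvtColor(T,cv2.COLOR_BGR2HSV)
H,S,V=h[...,0],h[...,1],h[...,2]
def fr(p,o,a):
    a=np.radians(a); d=p-np.array(o); return np.round([d@[np.cos(a),np.sin(a)],d@[-np.sin(a),np.cos(a)]],1)
def loc(m,z,roi):
    q=np.zeros(m.shape,'uint8'); x0,y0,x1,y1=roi; q[y0:y1,x0:x1]=m[y0:y1,x0:x1]*255
    b=max(cv2.findContours(q,0,1)[0],key=cv2.contourArea); r=cv2.minAreaRect(b); return onz(c,*r[0],z),r
B=((614,199.8),11.8); G=((625.4,-139.5),-15.7)
p,_=loc(((H<6)|(H>174))&(S>150)&(V>90),72,(195,165,275,255)); print('red',fr(p,*B))
p,r=loc((S<60)&(V>115),34,(195,200,275,255)); print('mailer',fr(p,*B),r)
p,_=loc((V<45),75,(205,185,222,212)); print('amber cap',fr(p,*B))
p,_=loc((H>20)&(H<34)&(S>150)&(V>90),72,(340,165,425,240)); print('yellow',fr(p,*G))
p,_=loc((H>7)&(H<19)&(S>150)&(V>90),94,(340,165,425,240)); print('tube',fr(p,*G))
p,_=loc((S<60)&(V>135),68,(335,257,366,285)); print('white',p.round(1))
env.job_done()
```

```text
red [ 33.2 -28.4]
mailer [-35.7   0.9] ((238.36695861816406, 225.34120178222656), (16.398733139038086, 40.76520919799805), 76.60750579833984)
amber cap [32.8 39.8]
yellow [ -0.6 -30. ]
tube [-0.6 38.8]
white [468.2 -58.6]
the job is handed in; nothing more can be done
```

Both kits are made up, and I handed the job in at about 41 s. The blue tray holds the slide mailer, the red-capped pot and the amber bottle. The green tray holds the yellow-capped pot and the tube.

**Final check:** in the last top and scene pictures, all five things are inside their pockets, with the pots, bottle and tube upright and the mailer flat along its pocket. Positions in each tray's frame, in mm:

| Item | Tray | x | y |
|---|---|---|---|
| Mailer | blue | -35.7 | 0.9 |
| Red-capped pot | blue | 33.2 | -28.4 |
| Amber bottle (cap) | blue | 32.8 | 39.8 |
| Yellow-capped pot | green | -0.6 | -30.0 |
| Tube | green | -0.6 | 38.8 |

- **Left alone:** the white pot measured about 1 mm from where it started. The rack and slide box look unmoved in the pictures, though I did not measure them.
- **Heights:** I did not measure these at the end. The tube and the yellow and red pots pressed lightly on the floor before release. The mailer was let go about 2 mm above it, and the bottle within about 1 mm.

**What went wrong or disagreed:**
- **Fingertips:** they are about 38 mm higher than described, so the first two grasps of the mailer closed on air above it.
- **Pressing on the mailer:** I touched its top with the closed fingertips to measure that offset. Issuing three steps at once pushed the force to 41.5 N, just over the 40 N limit for the arm and gripper body. It was the fingertips pressing, but I can't rule out that it counts.
- **Trays:** they measure about 6 mm larger outside than stated, which did not affect the fit.

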